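Slide the heavy crate home into its corner stop

TASK

Push the tall, heavy wooden crate, low enough near its base that it slides upright instead of tipping, until it stands squarely in the steel corner stop, snug against both the front rail on your side and the left rail. Only push it: do not lift it, touch its handle or tip it, and leave the other things on the bench where they are.

Things in the scene. Friction and masses are not known exactly. Their poses are not given: they have to be found in the camera images.
- crate: Closed wooden crate of steel slugs, 0.66 to 0.97 kg, on a flat-sided base board 120 mm along its x, 140 mm along its y, 34 mm high; the box on it is centred, 68 x 88 mm, its lid 140 mm above the bench. Origin: centre of the underside; z up; its axes start within 0.2 rad of the corner stop's. Sliding takes 5 to 10 N: on its grippy rubber foot mat it tips if pushed higher than about 55 mm.
- crate_handle: Steel bail handle on the middle of the crate's lid, 80 mm long along the crate's y, 8 mm thick, standing 30 mm above the lid; fixed to the crate, not to be touched. Origin: centre of the lid, 140 mm above the crate's underside.
- corner_stop: L-shaped stop of dark steel angle fixed to the bench. Origin: inner corner of its two upright faces, on the bench top; axes within 0.15 rad of the world's. Front rail (robot's side): from the origin 240 mm along -y (right), its face looks to +x. Left rail: 160 mm along +x, its face looks to -y. Rails 30 mm high, 5 mm thick; 4 mm foot flanges reach 25 mm outwards.
- crate_home (a point): Point on the bench where the crate's origin lies when it is fully home: 60 mm along +x and 70 mm along -y of the corner stop's origin, axes as the stop's. The crate starts 25 to 55 mm farther from the robot than this and 80 to 130 mm to the right of it. Beyond world x = 0.68 m, between y = 0.2 and 0.45 m, stands a tall press: keep the arm clear of it.
- oil_can: thumb oil can, red round body 56 mm across and 64 mm high, thin brass spout up to 147 mm; stands at the right, towards the machine. A bystander, to be left alone. Origin: centre of the underside.
- part_tin: round tin with dark green lid, 67 mm across, 32 mm high; stands off the far end of the left rail. A bystander, to be left alone. Origin: centre of the underside.
- steel_bush: steel bush, 22 mm across, 14 mm high; at the left, towards the robot. A bystander, to be left alone. Origin: centre of the underside.
- card_box: brown card box, 72 x 112 x 50 mm; to the right, on the robot's side. A bystander, to be left alone. Origin: centre of the underside.
- sanding_block: cork sanding block, 46 x 76 x 26 mm; left of the left rail. A bystander, to be left alone. Origin: centre of the underside.
- tape_roll: roll of tape lying flat, 70 mm across, 19 mm high; left of the left rail. A bystander, to be left alone. Origin: centre of the underside.
Mind the look-alikes: they are no part of the job. Several things have the shape of the crate; the one meant has the colours described above.

How it is judged:
At the end, for the whole second after the job is handed in: The crate stands upright and at rest on the bench inside the corner stop, within 5 mm of touching the front rail and within 5 mm of touching the left rail, square to them within 0.04 rad (x of crate in the frame of corner_stop between 0.056 and 0.065 m and y of crate in the frame of corner_stop between -0.075 and -0.066 m and angle between the x axis of crate and the x axis of corner_stop, either way round below 0.04 rad and angle between crate's own z axis and vertical below 0.03 rad and height (world z) of crate below 0.004 m and linear speed of crate below 0.01 m/s).
It fails at once if the crate is tipped by more than 0.12 rad (angle between crate's own z axis and vertical above 0.12 rad).
It fails at once if the crate is lifted (height (world z) of crate above 0.012 m).
It fails at once if the crate's handle is touched (contact force between any of the fingers, the arm and crate_handle above 0.5 N).
It fails at once if a bystander is moved by more than 20 mm (distance of any of oil_can, part_tin, steel_bush, card_box, sanding_block, tape_roll from where it was at the start of the episode above 0.02 m).
It also fails if it takes over 54 s, if anything falls off the work surface, if the arm or the gripper's body presses on something with over 40 N, if the wrist force passes 120 N, or if a joint passes its speed limit or range.

ROBOT

A 6-joint arm with a two-finger parallel gripper is mounted at the origin on a cart in front of the work surface, level with it; the furniture and walls round the work are solid. World frame = base frame: x ahead of the robot, y to its left, z up, the work surface at z = 0. Lengths are in m, angles in rad, forces in N, time in s.
With the tool pointing down it reaches from about 0.275 to 0.725 m from the base axis. Payload 15.9 kg.
Tool frame: the origin (TCP) lies midway between the tips of the shut fingers; the grasp point (between the pads) lies 19 mm behind it; z points along the fingers, y is the direction in which the jaws open and shut (so a half turn about z gives the same grasp; the last joint's range is limited). The gripper opens to 85 mm and grips with 20 to 120 N. Pads are 22 mm wide; open, the fingers measure 114 mm over their backs; the gripper's body (76 mm by 85 mm) begins 54 mm behind the grasp point. The pads swing forward as they close: fully open they stand 13 mm farther back than shut.
Start: joints at [-1.321, 0.213, -0.034, 1.323, 0, 1.571], TCP at [0.124, -0.484, 0.231] pointing down, gripper open.
Joint ranges: [-2.98, 2.98], [-0.74, 1.72], [-1.14, 1.35], [-2.1, 2.04], [-1.57, 1.44], [-3.14, 3.14]. Speed limits (rad/s): [1.89, 1.89, 2.39, 2.57, 3.14, 3.14].

INTERFACE

Orientations are given as a rotation vector (axis times angle).
In Python, from rig import * gives the robot as it stands.
- The arm moves only by the shell command python3 -m jog 'ROWS' [OPENING] [FORCE]. ROWS is text: rows parted by semicolons, each of 6 numbers parted by spaces: the shift along the tool's x, y, z in mm, then the turn, a rotation vector about the tool's x, y, z in degrees. In form: tx ty tz rx ry rz; .... A call has exactly 8 rows; each row shifts and turns the commanded pose from where the row before left it, along the tool's axes as they then stand; what a row does not reach is not made up. A row lasts 1/8 s, in which the tool goes at most 62.5 mm and 10.7 degrees, less where a joint would pass 70% of its speed; a pose out of reach is approached as far as the arm can. A call with a gripper value outside its range is refused whole. OPENING is the opening in per cent of the stroke, from 0 (shut) to 100 (fully open), set as the call begins (- or left out, the last holds). The fingers move at their own pace and stop on an object; FORCE is the grip in N (left out, the last holds). Time passes only in rows, so rows that do not move let the fingers close, or fill a call up. It gives the time, the measured TCP pose, the force and the opening at its end, in the units of the state.
- get_state(): the state, without advancing time (a new reading comes with each control period).
- grab_frame(name): name is "scene" or "top"; returns a dict with "img" (384x512x3 uint8, blue, green, red), "z_map" (384x512 float32, m along the optical axis (not along the pixel's ray), 0 where there is no reading), "fx", "fy", "cx", "cy" (pixels), "dist" ([k1, k2, p1, p2, k3] as OpenCV has them; the pictures are not rectified), "pose" (4x4, takes a point from camera to world coordinates). Camera axes: x right, y down, z forward; pixel columns grow to the right and rows downward; lengths in m; the calibration is good to about 2 mm. A picture is of the moment at which its call begins.
- finish_job(): hands the job in, once; it reports no verdict.
The state is a dict: "clock": time; "joint_pos": joint angles; "qd": joint speeds; "joint_efforts": joint torques, N m; "eef_pos": TCP position; "tool_rot": TCP orientation; "force": force on the tool from outside, world axes, zero at the start; "moment": the same for the moment, N m; "opening": finger opening in m.
Only numpy, scipy, OpenCV 4.12 (cv2) and the standard library are available. Lean on these libraries where they do the work, as an engineer would, in place of code of your own. Each camera call takes 0.05 s, during which the arm holds its last target. There are 200 camera calls.

## Working session

There is one attempt and no reset: what is moved stays moved. The work goes in short steps, Python scripts to look and compute and a shell command to move; the robot and the scene stay as the last step left them, time stands still between calls to the robot, and variables do not carry over. Pictures are saved under pics/ and viewed, about 8 in all and at most 12, crops included, and the job is handed in when it is done.

```bash
mkdir -p pics; python3 - <<'E'
from rig import *
import cv2,numpy as np
s=get_state();print({k:np.round(v,3) for k,v in s.items()})
for n in("scene","top"):
    f=grab_frame(n);cv2.imwrite(f"pics/{n}0.png",f["img"]);np.savez(f"{n}0.npz",**f)
    print(n,f["fx"],f["fy"],f["cx"],f["cy"],f["dist"],np.round(f["pose"],3).tolist())
E
```

```text
{'clock': np.float64(0.0), 'joint_pos': array([-1.321,  0.213, -0.035,  1.324,  0.   ,  1.571]), 'qd': array([ 0.001,  0.   ,  0.   , -0.001, -0.   , -0.001]), 'joint_efforts': array([-1.0000e-03, -6.8617e+01,  4.8712e+01,  1.7000e-02,  0.0000e+00,
        0.0000e+00]), 'eef_pos': array([ 0.124, -0.484,  0.231]), 'tool_rot': array([-3.116, -0.391,  0.   ]), 'force': array([-0.164, -0.355,  0.571]), 'moment': array([ 0.04 , -0.074,  0.006]), 'opening': np.float64(0.085)}
scene 468.9365022914501 468.9365022914501 258.5579733999907 194.15727696500392 [-0.00573063  0.          0.          0.          0.        ] [[-0.902, -0.214, 0.374, -0.004], [-0.431, 0.469, -0.771, 1.208], [-0.01, -0.857, -0.515, 0.902], [0.0, 0.0, 0.0, 1.0]]
top 485.2028796057257 485.2028796057257 261.1815905609248 190.01414743233926 [-0.07443731  0.          0.          0.          0.        ] [[0.235, -0.92, 0.314, 0.044], [-0.972, -0.225, 0.069, -0.139], [0.007, -0.321, -0.947, 1.751], [0.0, 0.0, 0.0, 1.0]]
```

View pics/scene0.png

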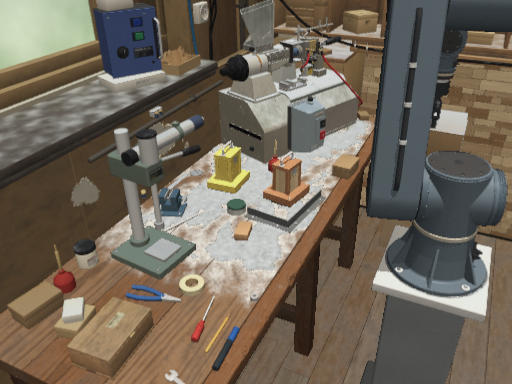

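View pics/top0.png

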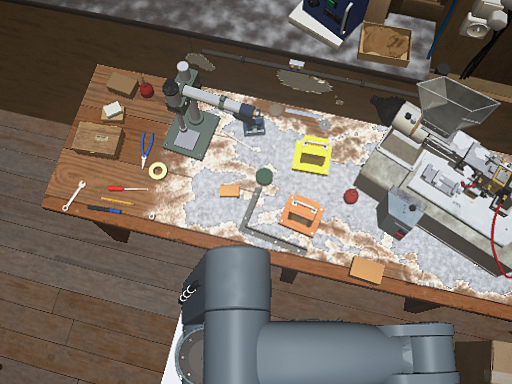

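The scene view shows the orange-brown crate at (286,180), the yellow look-alike at (229,168) and the dark stop at (280,210). In the top view the crate is at (301,215), the stop's corner at about (243,232), the tin at (264,176), the oil can at (351,196) and the card box at (366,270). Next I'll measure the crate and the stop.

```bash
cat > h.py <<'E'
import cv2,numpy as np
def K(f): return np.array([[f["fx"],0,f["cx"]],[0,f["fy"],f["cy"]],[0,0,1.]])
def rays(f,px):
    u=cv2.undistortPoints(np.asarray(px,float).reshape(-1,1,2),K(f),np.asarray(f["dist"],float)).reshape(-1,2)
    return np.c_[u,np.ones(len(u))]
def onplane(f,px,z):
    P=f["pose"];d=rays(f,px)@P[:3,:3].T;o=P[:3,3]
    return o+d*((z-o[2])/d[:,2])[:,None]
def cloud(f):
    h,w=f["z_map"].shape;g=np.stack(np.meshgrid(np.arange(w),np.arange(h)),-1).reshape(-1,2)
    c=rays(f,g)*f["z_map"].reshape(-1,1)
    return (c@f["pose"][:3,:3].T+f["pose"][:3,3]).reshape(h,w,3)
def crate(f):
    """base board top (z~34mm) via depth+hue -> centre, yaw of x axis, size"""
    X=cloud(f);hsv=cv2.cvtColor(f["img"],cv2.COLOR_BGR2HSV)
    m=(hsv[...,0]>5)&(hsv[...,0]<20)&(hsv[...,1]>130)&(X[...,2]>.026)&(X[...,2]<.042)&(X[...,0]>.25)&(X[...,0]<.7)&(X[...,1]>-.3)&(X[...,1]<.25)
    n,l,st,_=cv2.connectedComponentsWithStats(m.astype(np.uint8),connectivity=8)
    out=[]
    for i in range(1,n):
        if st[i,4]<40: continue
        v,u=np.nonzero(l==i);p=onplane(f,np.c_[u,v],.034)[:,:2]
        r=cv2.minAreaRect((p*1000).astype(np.float32));out.append((st[i,4],r,np.round(cv2.boxPoints(r)).tolist()))
    return out
E
python3 - <<'E'
from h import *
for n in("top","scene"):
    f=dict(np.load(n+"0.npz"));X=cloud(f)
    for r in crate(f): print(n,r)
    hsv=cv2.cvtColor(f["img"],cv2.COLOR_BGR2HSV)
    m=(hsv[...,2]<110)&(hsv[...,1]<80)&(X[...,2]>.02)&(X[...,2]<.036)&(X[...,0]>.25)&(X[...,0]<.6)&(X[...,1]>-.15)&(X[...,1]<.25)
    v,u=np.nonzero(m);print("stop px",len(u),u.min(),u.max(),v.min(),v.max())
    p=X[m];print(np.percentile(p,[2,50,98],axis=0).round(3).tolist())
    x0,y0,x1,y1=(225,150,385,290) if n=="top" else (200,140,360,260)
    cv2.imwrite(f"pics/{n}c.png",cv2.resize(f["img"][y0:y1,x0:x1],None,fx=5,fy=5,interpolation=cv2.INTER_CUBIC)[:600])
E
```

```text
top (np.int32(466), ((551.83203125, -180.1479034423828), (137.7272491455078, 117.46121215820312), 80.41879272460938), [[482.0, -238.0], [598.0, -258.0], [621.0, -122.0], [505.0, -102.0]])
stop px 19 245 285 195 241
[[0.447, -0.141, 0.02], [0.473, -0.005, 0.027], [0.592, 0.012, 0.035]]
scene (np.int32(54), ((501.63763427734375, -147.91683959960938), (146.091064453125, 61.86757278442383), 57.10319519042969), [[436.0, -192.0], [488.0, -226.0], [567.0, -103.0], [515.0, -70.0]])
stop px 122 255 310 200 222
[[0.448, -0.131, 0.02], [0.489, 0.003, 0.024], [0.593, 0.017, 0.031]]
```

View pics/topc.png

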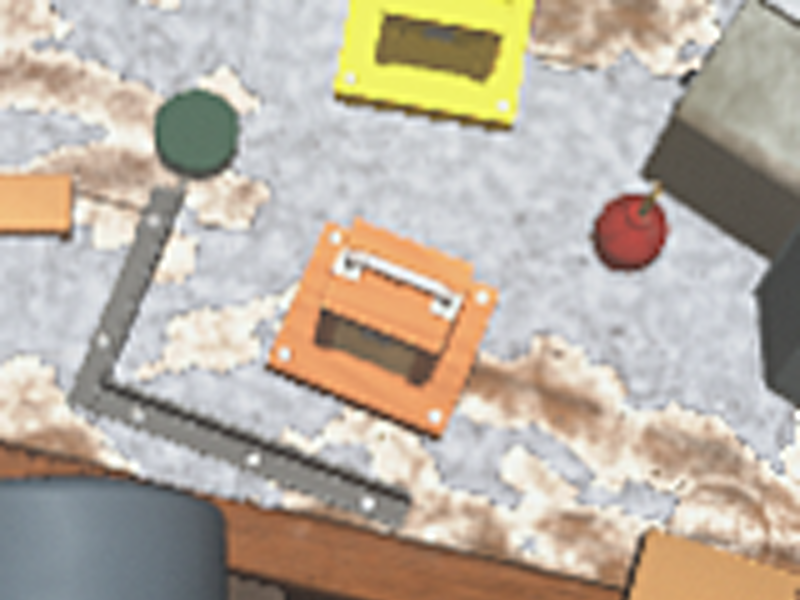

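View pics/scenec.png

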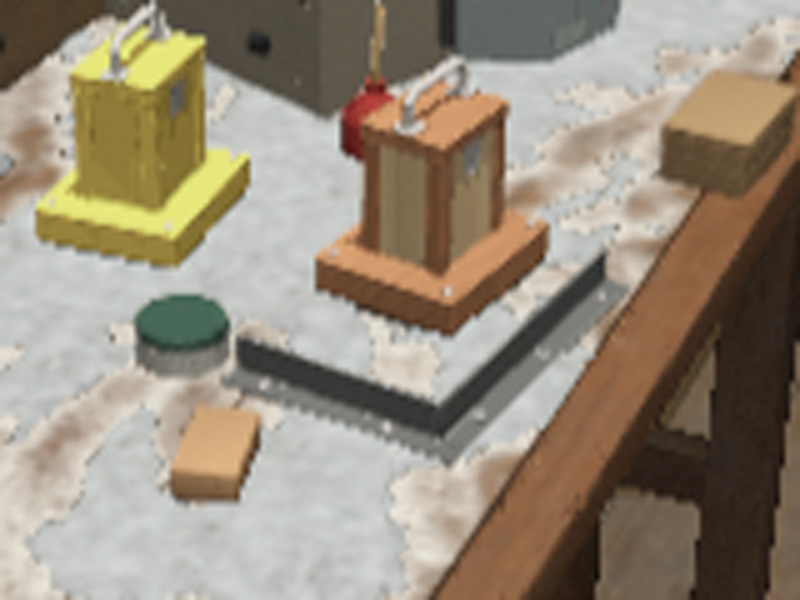

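The crops show both rails clearly. In the scene crop the rails' inner top edge runs (238,338)–(437,403)–(605,255). I'll fit lines to those edges at z = 30 mm.

```bash
cat > stop.py <<'E'
from h import *
f=dict(np.load("scene0.npz"));g=cv2.cvtColor(f["img"],cv2.COLOR_BGR2GRAY).astype(float)
# upper boundary of dark band: subpixel crossing scanning down columns
def edge(c0,c1,pa,pb):
    out=[]
    for u in range(c0,c1):
        ve=np.interp(u,[pa[0],pb[0]],[pa[1],pb[1]])
        v=np.arange(int(ve)-5,int(ve)+6);col=g[v,u];d=np.diff(col);k=np.argmin(d)
        dd=-d[max(0,k-1):k+2].clip(None,0); out.append((u,(dd*(v[max(0,k-1):k+2]+.5)).sum()/dd.sum()))
    return np.array(out)
q=lambda x,y:(200+x/5-.4,140+y/5-.4)
def fit(e):
    p=onplane(f,e,.03)[:,:2]
    l=cv2.fitLine(p.astype(np.float32),cv2.DIST_HUBER,0,.001,.001).ravel()
    r=(p-l[2:])@[-l[1],l[0]];print("n",len(p),"rms mm",r.std()*1000);return l
A=fit(edge(250,285,q(238,338),q(437,403)));B=fit(edge(291,318,q(437,403),q(605,255)))
if A[0]<0:A[:2]*=-1
if B[1]>0:B[:2]*=-1
t=np.linalg.solve(np.c_[A[:2],-B[:2]],B[2:]-A[2:]);c=A[2:]+t[0]*A[:2]
print("corner",c,"left yaw",np.arctan2(A[1],A[0]),"front yaw",np.arctan2(B[0],-B[1])*1)
print("ends",onplane(f,[q(238,338),q(605,255)],.03))
ft=dict(np.load("top0.npz"));w=lambda x,y:(225+x/5-.4,150+y/5-.4)
print("top corner/rail ends",onplane(ft,[w(107,380),w(185,187),w(410,495)],.03))
print("flange holes",onplane(ft,[w(154,220),w(103,341),w(138,414),w(254,459),w(367,503)],.004))
print("tin,can,card",onplane(ft,[w(198,130)],.032),onplane(ft,[w(630,232)],.05),onplane(ft,[w(650,535)],.05))
print("board cnr top",onplane(ft,[w(335,222),w(497,292),w(440,436),w(267,365)],.034))
E
python3 stop.py
```

```text
n 35 rms mm 0.9239486691992406
n 27 rms mm 1.3046369784118355
corner [0.46870387 0.01611843] left yaw -0.12871747 front yaw -0.1263655
ends [[ 0.6269794  -0.00142159  0.03      ]
 [ 0.43421647 -0.21323029  0.03      ]]
top corner/rail ends [[ 0.46774742  0.00826611  0.03      ]
 [ 0.62647559 -0.01204743  0.03      ]
 [ 0.43649362 -0.22498758  0.03      ]]
flange holes [[ 0.60393832  0.00648273  0.004     ]
 [ 0.50254087  0.02072498  0.004     ]
 [ 0.45446589 -0.01810889  0.004     ]
 [ 0.44169457 -0.10910919  0.004     ]
 [ 0.42919671 -0.19690396  0.004     ]]
tin,can,card [[ 0.67247031 -0.0110261   0.032     ]] [[ 0.66377705 -0.34185562  0.05      ]] [[ 0.44369781 -0.39644187  0.05      ]]
board cnr top [[ 0.62486439 -0.12753729  0.034     ]
 [ 0.60009023 -0.25592227  0.034     ]
 [ 0.4832854  -0.23696434  0.034     ]
 [ 0.50546467 -0.10296683  0.034     ]]
```

Stop: origin about (0.468, 0.0105), yaw −0.127. Crate: centre (0.552, −0.180), yaw −0.167. That puts it 47 mm beyond home and 108 mm to its right, which matches the brief.

The tin stands near the left rail's end, so I'll push towards the robot first and then left along the front rail. I'll use the open fingers as a two-point pusher, tilted so the gripper body stays off the box.

```bash
cat > go.py <<'E'
import sys
from rig import *
from h import *
from scipy.spatial.transform import Rotation as R
s=get_state();Rt=R.from_rotvec(s["tool_rot"]).as_matrix();yaw=-.127;O=np.array([.468,.0105,0])
S=R.from_euler("z",yaw).as_matrix()
q=S.T@(s["eef_pos"]-O)
print("t %.2f"%s["clock"],"TCP stop mm",(q*1000).round(1),"world",s["eef_pos"].round(3),"F stop",(S.T@s["force"]).round(1),"open",round(float(s["opening"]),3))
print("tool axes in stop:\n",(S.T@Rt).round(3))
if len(sys.argv)>1:
    t=np.array(list(map(float,sys.argv[1:4])));print("tool shift mm",(Rt.T@S@(t-q*1000)).round(1))
E
python3 -m jog '0 0 0 0 0 7.2; 0 0 0 0 0 7.2; 0 0 0 0 0 7.2; 44 -32 0 0 0 0; 44 -32 0 0 0 0; 44 -32 0 0 0 0; 44 -32 0 0 0 0; 44 -32 0 0 0 0' 100; python3 go.py 205 -180 231
```

```text
clock: 1.1
eef_pos: [0.3635, -0.3525, 0.2312]
tool_rot: [-3.135, 0.2, 0.0]
force: [0.1, -0.3, 0.6]
opening: 0.0855
t 1.10 TCP stop mm [ -57.7 -373.3  231.2] world [ 0.363 -0.352  0.231] F stop [ 0.2 -0.2  0.6] open 0.086
tool axes in stop:
 [[ 1. -0. -0.]
 [-0. -1.  0.]
 [-0. -0. -1.]]
tool shift mm [ 2.627e+02 -1.934e+02  1.000e-01]
```

```bash
python3 -m jog '44 -32 0 0 0 0; 44 -32 0 0 0 0; 44 -32 0 0 0 0; 44 -32 0 0 0 0; 44 -32 0 0 0 0; 42 -32 0 0 0 0; 0 0 0 0 -6 0; 0 0 0 0 -6 0'; python3 go.py 205 -180 12
```

```text
clock: 2.1
eef_pos: [0.6502, -0.1968, 0.2324]
tool_rot: [-3.117, 0.197, 0.231]
force: [0.7, -0.7, 0.5]
opening: 0.0856
t 2.10 TCP stop mm [ 207.  -182.5  232.4] world [ 0.65  -0.197  0.232] F stop [ 0.8 -0.6  0.5] open 0.086
tool axes in stop:
 [[ 0.989  0.001 -0.148]
 [ 0.001 -1.     0.   ]
 [-0.148 -0.    -0.989]]
tool shift mm [ 30.6  -2.4 218.3]
```

```bash
python3 -m jog '0 0 0 0 0 0; 6 0 30 0 0 0; 6 0 30 0 0 0; 6 0 30 0 0 0; 6 0 30 0 0 0; 0 0 0 0 0 0; 0 0 0 0 0 0; 0 0 0 0 0 0'; python3 go.py 205 -180 4
python3 - <<'E'
from rig import *
import cv2
f=grab_frame("scene");cv2.imwrite("pics/s1.png",cv2.resize(f["img"][60:280,180:480],None,fx=2.5,fy=2.5))
E
```

```text
clock: 3.1
eef_pos: [0.6571, -0.1986, 0.1126]
tool_rot: [-3.118, 0.199, 0.222]
force: [-0.5, 0.2, 0.7]
opening: 0.0856
t 3.10 TCP stop mm [ 214.1 -183.5  112.6] world [ 0.657 -0.199  0.113] F stop [-0.5  0.1  0.7] open 0.086
tool axes in stop:
 [[ 0.99  -0.001 -0.142]
 [-0.001 -1.     0.   ]
 [-0.142  0.    -0.99 ]]
tool shift mm [  6.4  -3.5 108.8]
```

View pics/s1.png

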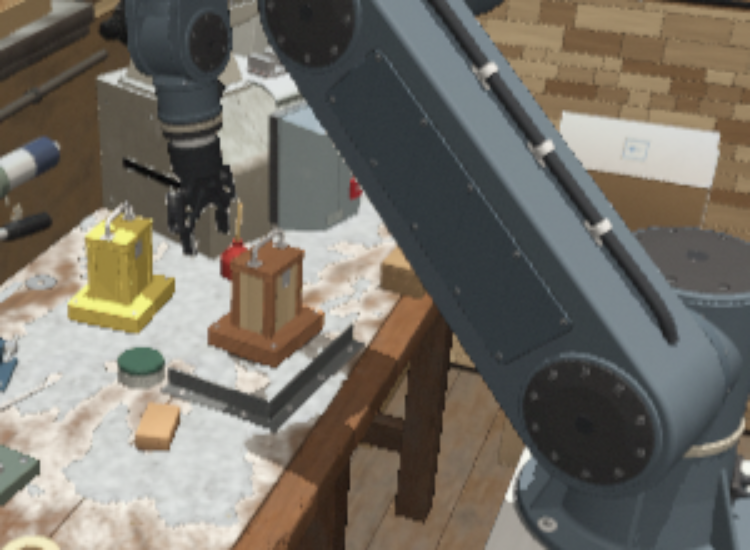

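The arm's upper links are clear of everything, and the gripper hovers behind the crate at (200,220) in this crop. Next I'll finish the tilt and lower.

```bash
python3 -m jog '0 -1 0 0 -4 0; 1 -1 27 0 0 0; 2 0 27 0 0 0; 4 0 27 0 0 0; 5 0 27 0 0 0; 0 0 0 0 0 0; 0 0 0 0 0 0; 0 0 0 0 0 0'; python3 go.py 178 -180 4
```

```text
clock: 4.15
eef_pos: [0.6466, -0.1952, 0.0043]
tool_rot: [-3.104, 0.198, 0.331]
force: [-0.0, 0.3, -0.7]
opening: 0.0853
t 4.15 TCP stop mm [ 203.2 -181.4    4.3] world [ 0.647 -0.195  0.004] F stop [-0.1  0.3 -0.7] open 0.085
tool axes in stop:
 [[ 0.978 -0.001 -0.211]
 [-0.001 -1.     0.   ]
 [-0.211  0.    -0.978]]
tool shift mm [-24.6  -1.4   5.6]
```

```bash
python3 -m jog '-4.9 0 1.05 0 0 0; -4.9 0 1.05 0 0 0; -4.9 0 1.05 0 0 0; -4.9 0 1.05 0 0 0; -4.9 0 1.05 0 0 0; -4.9 0 1.05 0 0 0; -4.9 0 1.05 0 0 0; -4.9 0 1.05 0 0 0'; python3 go.py
python3 -m jog '-3.9 0 0.85 0 0 0; -3.9 0 0.85 0 0 0; -3.9 0 0.85 0 0 0; -3.9 0 0.85 0 0 0; -3.9 0 0.85 0 0 0; 0 0 0 0 0 0; 0 0 0 0 0 0; 0 0 0 0 0 0'; python3 go.py
python3 - <<'E'
from rig import *
from h import *
f=grab_frame("top");print(crate(f));cv2.imwrite("pics/t1.png",cv2.resize(f["img"][150:290,225:385],None,fx=4,fy=4))
E
```

```text
clock: 5.15
eef_pos: [0.6058, -0.1899, 0.003]
tool_rot: [-3.104, 0.198, 0.334]
force: [4.8, -1.6, -0.7]
opening: 0.0851
t 5.15 TCP stop mm [ 162.1 -181.3    3. ] world [ 0.606 -0.19   0.003] F stop [ 5.  -1.  -0.7] open 0.085
tool axes in stop:
 [[ 0.977 -0.    -0.213]
 [-0.    -1.     0.   ]
 [-0.213 -0.    -0.977]]
clock: 6.15
eef_pos: [0.5858, -0.1872, 0.0028]
tool_rot: [-3.103, 0.198, 0.335]
force: [0.5, 0.3, 0.5]
opening: 0.0854
t 6.15 TCP stop mm [ 141.9 -181.2    2.8] world [ 0.586 -0.187  0.003] F stop [0.5 0.4 0.5] open 0.085
tool axes in stop:
 [[ 0.977 -0.001 -0.214]
 [-0.    -1.     0.   ]
 [-0.214 -0.    -0.977]]
[(np.int32(92), ((509.4341125488281, -235.25450134277344), (20.91636085510254, 116.12838745117188), 83.3591537475586), [[451.0, -239.0], [566.0, -252.0], [568.0, -232.0], [453.0, -218.0]])]
```

View pics/t1.png

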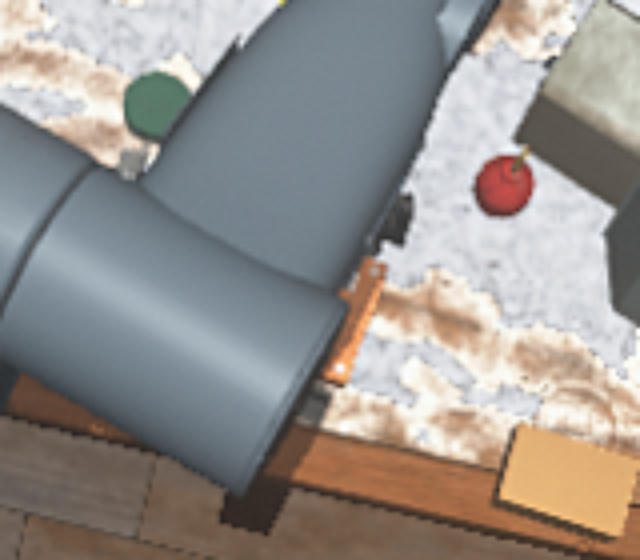

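The crate slid square, its right side now at yaw about −0.12, with roughly 14 mm left to the front rail. The arm hides the rest. I'll continue slowly until contact.

```bash
python3 -m jog '-2 0 0.43 0 0 0; -2 0 0.43 0 0 0; -2 0 0.43 0 0 0; -2 0 0.43 0 0 0; -1 0 0.2 0 0 0; -1 0 0.2 0 0 0; 0 0 0 0 0 0; 0 0 0 0 0 0'; python3 go.py
python3 -m jog '-1 0 0.2 0 0 0; -1 0 0.2 0 0 0; -1 0 0.2 0 0 0; -1 0 0.2 0 0 0; 0 0 0 0 0 0; 0 0 0 0 0 0; 0 0 0 0 0 0; 0 0 0 0 0 0'; python3 go.py
```

```text
clock: 7.2
eef_pos: [0.5759, -0.1859, 0.003]
tool_rot: [-3.103, 0.198, 0.335]
force: [1.6, -0.6, -0.3]
opening: 0.0855
t 7.20 TCP stop mm [ 131.9 -181.2    3. ] world [ 0.576 -0.186  0.003] F stop [ 1.6 -0.4 -0.3] open 0.086
tool axes in stop:
 [[ 0.977 -0.001 -0.213]
 [-0.    -1.     0.   ]
 [-0.213 -0.    -0.977]]
clock: 8.2
eef_pos: [0.5739, -0.1861, 0.0035]
tool_rot: [-3.105, 0.199, 0.328]
force: [13.8, -3.7, -3.7]
opening: 0.0853
t 8.20 TCP stop mm [ 129.9 -181.6    3.5] world [ 0.574 -0.186  0.004] F stop [14.1 -1.9 -3.7] open 0.085
tool axes in stop:
 [[ 0.978 -0.001 -0.209]
 [-0.001 -1.    -0.   ]
 [-0.209  0.    -0.978]]
```

Contact force against the front rail is 14 N and steady, so the crate is against it. Now I'll back off, lift, yaw 90° and come down on the crate's right side.

```bash
python3 -m jog '10 0 -2.1 0 0 0; 20 0 -4.2 0 0 0; 2 0 -10 0 0 0; -9 0 -43 0 0 0; -9 0 -43 0 0 0; -9 0 -43 0 0 0; -9 0 -43 0 0 0; -9 0 -43 0 0 0' 60; python3 go.py
python3 -m jog '0 0 0 2.1 0 9.8; 0 0 0 2.1 0 9.8; 0 0 0 2.1 0 9.8; 0 0 0 2.1 0 9.8; 0 0 0 2.1 0 9.8; 0 0 0 2.1 0 9.8; 0 0 0 2.1 0 9.8; 0 0 0 2.1 0 9.8'; python3 go.py 62 -287 231
```

```text
clock: 9.2
eef_pos: [0.6072, -0.19, 0.2342]
tool_rot: [-3.104, 0.198, 0.334]
force: [1.5, -1.6, 1.1]
opening: 0.0512
t 9.20 TCP stop mm [ 163.5 -181.3  234.2] world [ 0.607 -0.19   0.234] F stop [ 1.7 -1.4  1.1] open 0.051
tool axes in stop:
 [[ 0.977 -0.001 -0.213]
 [-0.001 -1.     0.   ]
 [-0.213 -0.    -0.977]]
clock: 10.2
eef_pos: [0.4364, -0.409, 0.2339]
tool_rot: [-2.339, 1.264, 0.291]
force: [0.2, -0.2, 0.2]
opening: 0.0511
t 10.20 TCP stop mm [  21.8 -420.1  233.9] world [ 0.436 -0.409  0.234] F stop [ 0.3 -0.1  0.2] open 0.051
tool axes in stop:
 [[ 0.643 -0.765 -0.03 ]
 [-0.657 -0.571  0.491]
 [-0.393 -0.296 -0.87 ]]
tool shift mm [ -60.5 -106.    66.7]
```

The pose drifted well off the commanded one, so something limited the motion. I'll check the joints before going on.

```bash
python3 -c "
from rig import *
s=get_state();print(s['joint_pos'].round(3),s['qd'].round(3))"; python3 -m jog '0 0 0 0 0 0; 0 0 0 0 0 0; 0 0 0 0 0 0; 0 0 0 0 0 0; 0 0 0 0 0 0; 0 0 0 0 0 0; 0 0 0 0 0 0; 0 0 0 0 0 0';python3 go.py 62 -287 231; python3 -c "
from rig import *
s=get_state();print(s['joint_pos'].round(3),s['qd'].round(3))"
```

```text
[-0.924  0.87   0.905  2.01   0.328  3.141] [-0.677  0.215  0.18   0.369  0.306 -0.   ]
clock: 11.2
eef_pos: [0.4378, -0.4085, 0.2331]
tool_rot: [-2.342, 1.261, 0.291]
force: [0.2, 0.3, -0.7]
opening: 0.0511
t 11.20 TCP stop mm [  23.1 -419.5  233.1] world [ 0.438 -0.409  0.233] F stop [ 0.1  0.3 -0.7] open 0.051
tool axes in stop:
 [[ 0.645 -0.763 -0.031]
 [-0.656 -0.574  0.49 ]
 [-0.392 -0.296 -0.871]]
tool shift mm [ -61.  -105.1   65.5]
[-0.921  0.87   0.905  2.008  0.327  3.141] [0.    0.001 0.001 0.    0.001 0.001]
```

Joint 6 ran into its limit because I had its sign wrong. I'll turn the other way instead, with tool x towards the left rail. The push direction is then tool +x, with the body leaning to the right.

```bash
cat >> go.py <<'E'
T=S@np.array([[0,1,0],[.978,0,.208],[.208,0,-.978]])
print("turn to left-push pose, tool deg",np.degrees(R.from_matrix(Rt.T@T).as_rotvec()).round(1))
E
python3 go.py 62 -290 231
```

```text
t 11.20 TCP stop mm [  23.1 -419.5  233.1] world [ 0.438 -0.409  0.233] F stop [ 0.1  0.3 -0.7] open 0.051
tool axes in stop:
 [[ 0.645 -0.763 -0.031]
 [-0.656 -0.574  0.49 ]
 [-0.392 -0.296 -0.871]]
tool shift mm [ -59.  -103.4   64.1]
turn to left-push pose, tool deg [ -21.9   -5.6 -138.2]
```

```bash
python3 -m jog '0 0 0 -1.6 -0.4 -9.9; 0 0 0 -1.6 -0.4 -9.9; 0 0 0 -1.6 -0.4 -9.9; 0 0 0 -1.6 -0.4 -9.9; 0 0 0 -1.6 -0.4 -9.9; 0 0 0 -1.6 -0.4 -9.9; 0 0 0 -1.6 -0.4 -9.9; 0 0 0 -1.6 -0.4 -9.9'; python3 go.py 62 -290 231
python3 -c "
from rig import *
s=get_state();print(s['joint_pos'].round(3),s['qd'].round(3))"
```

```text
clock: 12.2
eef_pos: [0.4379, -0.4085, 0.2331]
tool_rot: [-2.74, -0.6, 0.008]
force: [0.1, -0.2, 0.1]
opening: 0.0511
t 12.20 TCP stop mm [  23.2 -419.5  233.1] world [ 0.438 -0.409  0.233] F stop [ 0.1 -0.2  0.1] open 0.051
tool axes in stop:
 [[ 0.852  0.51  -0.116]
 [ 0.519 -0.797  0.309]
 [ 0.065 -0.324 -0.944]]
tool shift mm [100.1 -82.7  37.4]
turn to left-push pose, tool deg [ -9.2  -2.1 -58.6]
[-0.835  0.765  0.776  1.879  0.16   1.852] [ 0.059 -0.271 -0.42  -0.351 -0.114 -1.284]
```

Working as intended; finish the turn.

```bash
python3 -m jog '0 0 0 -1.6 -0.4 -9.8; 0 0 0 -1.6 -0.4 -9.8; 0 0 0 -1.6 -0.4 -9.8; 0 0 0 -1.5 -0.3 -9.8; 0 0 0 -1.5 -0.3 -9.8; 0 0 0 -1 -0.2 -7; 0 0 0 0 0 0; 0 0 0 0 0 0'; python3 go.py 62 -290 120
```

```text
clock: 13.2
eef_pos: [0.4378, -0.4085, 0.2331]
tool_rot: [-2.29, -1.911, -0.221]
force: [0.0, -0.2, 0.1]
opening: 0.0509
t 13.20 TCP stop mm [  23.1 -419.5  233.1] world [ 0.438 -0.409  0.233] F stop [ 0.  -0.2  0.1] open 0.051
tool axes in stop:
 [[ 0.054  0.998 -0.01 ]
 [ 0.976 -0.051  0.21 ]
 [ 0.209 -0.021 -0.978]]
tool shift mm [104.9  34.6 137.4]
turn to left-push pose, tool deg [-0.6 -0.1 -3.1]
```

```bash
python3 -m jog '0 0 0 -0.6 0 -3.1; 0 0 0 0 0 0; 26 10 34 0 0 0; 26 10 34 0 0 0; 26 10 34 0 0 0; 25 9 35 0 0 0; 0 0 0 0 0 0; 0 0 0 0 0 0'; python3 go.py 60 -288 7
python3 - <<'E'
from rig import *
from h import *
f=grab_frame("top");print(crate(f))
a=f["img"][150:290,225:385];g=grab_frame("scene")["img"][130:270,200:360]
cv2.imwrite("pics/t2.png",cv2.resize(np.hstack([a,g]),None,fx=2.5,fy=2.5,interpolation=cv2.INTER_CUBIC))
E
```

```text
clock: 14.2
eef_pos: [0.4929, -0.2855, 0.1213]
tool_rot: [-2.246, -1.98, -0.238]
force: [0.3, -0.3, -0.2]
opening: 0.0512
t 14.20 TCP stop mm [  62.2 -290.4  121.3] world [ 0.493 -0.285  0.121] F stop [ 0.3 -0.3 -0.2] open 0.051
tool axes in stop:
 [[-0.002  1.     0.001]
 [ 0.978  0.001  0.209]
 [ 0.209  0.001 -0.978]]
tool shift mm [-21.5  -2.4 112.3]
turn to left-push pose, tool deg [ 0.1 -0.   0.1]
[(np.int32(163), ((512.3934326171875, -124.9538803100586), (33.11266326904297, 116.16312408447266), 82.39884948730469), [[453.0, -134.0], [568.0, -149.0], [572.0, -116.0], [457.0, -101.0]])]
```

View pics/t2.png

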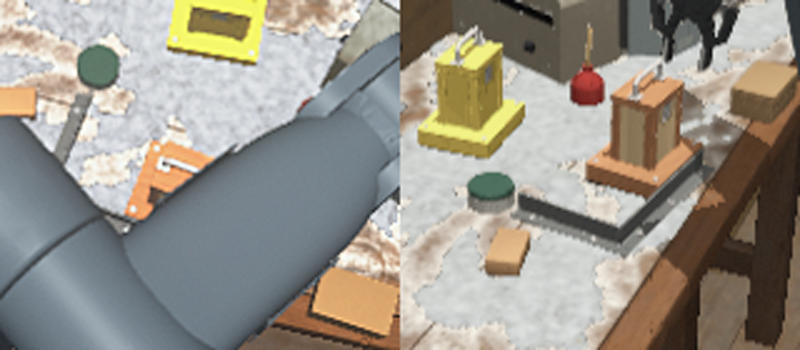

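The crate stands against the front rail, its left face about 112 mm from the left rail. The gripper is at upper right, clear of the card box. Next I'll lower and push left.

```bash
python3 -m jog '-7 -1 37 0 0 0; -7 -1 37 0 0 0; -7 0 37 0 0 0; 0 0 0 0 0 0; 0 0 0 0 0 0; 4 0 0.85 0 0 0; 4 0 0.85 0 0 0; 4 0 0.85 0 0 0'; python3 go.py
python3 -m jog '5 0 1.05 0 0 0; 5 0 1.05 0 0 0; 5 0 1.05 0 0 0; 5 0 1.05 0 0 0; 5 0 1.05 0 0 0; 5 0 1.05 0 0 0; 5 0 1.05 0 0 0; 5 0 1.05 0 0 0'; python3 go.py
```

```text
clock: 15.3
eef_pos: [0.4931, -0.2697, 0.0084]
tool_rot: [-2.245, -1.982, -0.239]
force: [-0.5, -0.6, 0.6]
opening: 0.0513
t 15.30 TCP stop mm [  60.4 -274.8    8.4] world [ 0.493 -0.27   0.008] F stop [-0.4 -0.7  0.6] open 0.051
tool axes in stop:
 [[-0.003  1.     0.002]
 [ 0.978  0.003  0.209]
 [ 0.209  0.002 -0.978]]
turn to left-push pose, tool deg [ 0.1 -0.1  0.2]
clock: 16.3
eef_pos: [0.498, -0.2296, 0.008]
tool_rot: [-2.245, -1.982, -0.238]
force: [1.0, -5.7, -1.7]
opening: 0.0509
t 16.30 TCP stop mm [  60.2 -234.4    8. ] world [ 0.498 -0.23   0.008] F stop [ 1.7 -5.5 -1.7] open 0.051
tool axes in stop:
 [[-0.003  1.     0.001]
 [ 0.978  0.002  0.208]
 [ 0.208  0.002 -0.978]]
turn to left-push pose, tool deg [ 0.1 -0.   0.1]
```

```bash
python3 -m jog '5 0 1.05 0 0 0; 5 0 1.05 0 0 0; 5 0 1.05 0 0 0; 5 0 1.05 0 0 0; 5 0 1.05 0 0 0; 5 0 1.05 0 0 0; 5 0 1.05 0 0 0; 5 0 1.05 0 0 0'; python3 go.py
python3 -m jog '4 0 0.85 0 0 0; 4 0 0.85 0 0 0; 4 0 0.85 0 0 0; 4 0 0.85 0 0 0; 4 0 0.85 0 0 0; 4 0 0.85 0 0 0; 0 0 0 0 0 0; 0 0 0 0 0 0'; python3 go.py
python3 - <<'E'
from rig import *
from h import *
f=grab_frame("top");print(crate(f))
a=f["img"][150:290,225:385];g=grab_frame("scene")["img"][130:270,200:360]
cv2.imwrite("pics/t3.png",cv2.resize(np.hstack([a,g]),None,fx=2.5,fy=2.5,interpolation=cv2.INTER_CUBIC))
E
```

```text
clock: 17.3
eef_pos: [0.5031, -0.1887, 0.0082]
tool_rot: [-2.245, -1.982, -0.239]
force: [1.6, -6.0, -2.0]
opening: 0.0515
t 17.30 TCP stop mm [  60.  -193.1    8.2] world [ 0.503 -0.189  0.008] F stop [ 2.3 -5.8 -2. ] open 0.051
tool axes in stop:
 [[-0.003  1.     0.001]
 [ 0.978  0.002  0.209]
 [ 0.209  0.002 -0.978]]
turn to left-push pose, tool deg [ 0.1 -0.   0.2]
clock: 18.3
eef_pos: [0.5059, -0.1641, 0.0082]
tool_rot: [-2.244, -1.981, -0.239]
force: [0.3, 0.8, -0.4]
opening: 0.0512
t 18.30 TCP stop mm [  59.7 -168.4    8.2] world [ 0.506 -0.164  0.008] F stop [ 0.2  0.8 -0.4] open 0.051
tool axes in stop:
 [[-0.003  1.     0.001]
 [ 0.978  0.003  0.21 ]
 [ 0.21   0.001 -0.978]]
turn to left-push pose, tool deg [ 0.  -0.1  0.2]
[(np.int32(106), ((523.28857421875, -29.740402221679688), (22.54686737060547, 113.19144439697266), 82.72694396972656), [[466.0, -34.0], [578.0, -48.0], [581.0, -26.0], [469.0, -11.0]])]
```

View pics/t3.png

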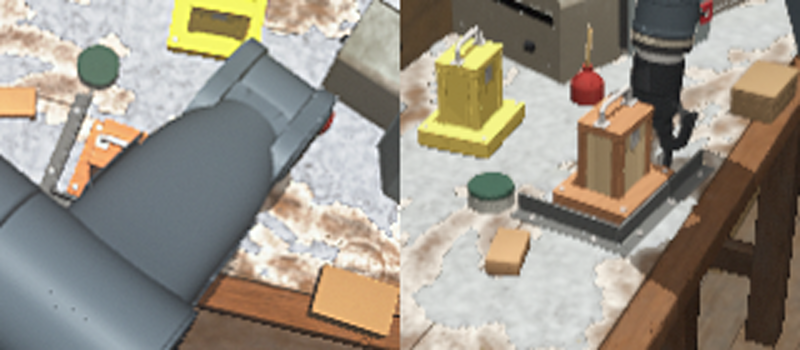

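The crate is square in the channel and upright, about 21 mm short of the left rail. The last stretch goes slowly, watching the force.

```bash
python3 -m jog '2.5 0 0.53 0 0 0; 2.5 0 0.53 0 0 0; 2.5 0 0.53 0 0 0; 2.5 0 0.53 0 0 0; 2.5 0 0.53 0 0 0; 2.5 0 0.53 0 0 0; 0 0 0 0 0 0; 0 0 0 0 0 0'; python3 go.py|head -1
python3 -m jog '1 0 0.2 0 0 0; 1 0 0.2 0 0 0; 1 0 0.2 0 0 0; 1 0 0.2 0 0 0; 0 0 0 0 0 0; 0 0 0 0 0 0; 0 0 0 0 0 0; 0 0 0 0 0 0'; python3 go.py|head -1
```

```text
clock: 19.4
eef_pos: [0.508, -0.1494, 0.0083]
tool_rot: [-2.245, -1.981, -0.239]
force: [0.4, -2.9, -1.4]
opening: 0.0511
t 19.40 TCP stop mm [  59.9 -153.6    8.3] world [ 0.508 -0.149  0.008] F stop [ 0.8 -2.8 -1.4] open 0.051
clock: 20.4
eef_pos: [0.5084, -0.1454, 0.0083]
tool_rot: [-2.245, -1.981, -0.239]
force: [0.4, -4.3, -1.2]
opening: 0.0513
t 20.40 TCP stop mm [  59.8 -149.5    8.3] world [ 0.508 -0.145  0.008] F stop [ 0.9 -4.2 -1.2] open 0.051
```

```bash
python3 -m jog '1 0 0.2 0 0 0; 1 0 0.2 0 0 0; 1 0 0.2 0 0 0; 1 0 0.2 0 0 0; 0 0 0 0 0 0; 0 0 0 0 0 0; 0 0 0 0 0 0; 0 0 0 0 0 0'; python3 go.py|head -1
```

```text
clock: 21.4
eef_pos: [0.5085, -0.1448, 0.0083]
tool_rot: [-2.251, -1.982, -0.231]
force: [-7.8, -30.8, 1.2]
opening: 0.0513
t 21.40 TCP stop mm [  59.8 -148.9    8.3] world [ 0.508 -0.145  0.008] F stop [ -3.8 -31.6   1.2] open 0.051
```

Firm contact with the left rail at 31 N. I'll back off, lift clear and check.

```bash
python3 -m jog '-4 0 -0.8 0 0 0; -17 0 -3.6 0 0 0; -20 0 -4.2 0 0 0; 2 0 -20 0 0 0; 10 0 -49 0 0 0; 10 0 -49 0 0 0; 10 0 -49 0 0 0; 10 0 -49 0 0 0'; python3 -m jog '-50 0 -10 0 0 0; -50 0 -10 0 0 0; -50 0 -10 0 0 0; -50 0 -10 0 0 0; -50 0 -10 0 0 0; 0 0 0 0 0 0; 0 0 0 0 0 0; 0 0 0 0 0 0'; python3 go.py|head -1
python3 - <<'E'
from rig import *
from h import *
f=grab_frame("top");f2=grab_frame("scene");np.savez("top1.npz",**f);np.savez("scene1.npz",**f2)
O=np.array([.468,.0105]);c,s=np.cos(-.127),np.sin(-.127);S=np.array([[c,-s],[s,c]])
for n,r,b in crate(f): print(n,r[1],"yaw rel",np.radians(r[2]-90)+.127,"ctr stop",(S.T@(np.array(r[0])/1000-O)*1000).round(1),((np.array(b)/1000-O)@S*1000).round(0).tolist())
a=f["img"][165:265,225:325];g=f2["img"][150:250,220:320]
cv2.imwrite("pics/t4.png",cv2.resize(np.hstack([a,g]),None,fx=4,fy=4,interpolation=cv2.INTER_CUBIC))
E
```

```text
clock: 22.4
eef_pos: [0.5024, -0.1877, 0.23]
tool_rot: [-2.245, -1.981, -0.239]
force: [1.4, -0.1, 0.3]
opening: 0.0512
clock: 23.4
eef_pos: [0.4713, -0.4391, 0.2253]
tool_rot: [-2.244, -1.982, -0.239]
force: [-0.1, 1.1, 0.2]
opening: 0.0508
t 23.40 TCP stop mm [  60.2 -445.6  225.3] world [ 0.471 -0.439  0.225] F stop [-0.3  1.   0.2] open 0.051
```

View pics/t4.png

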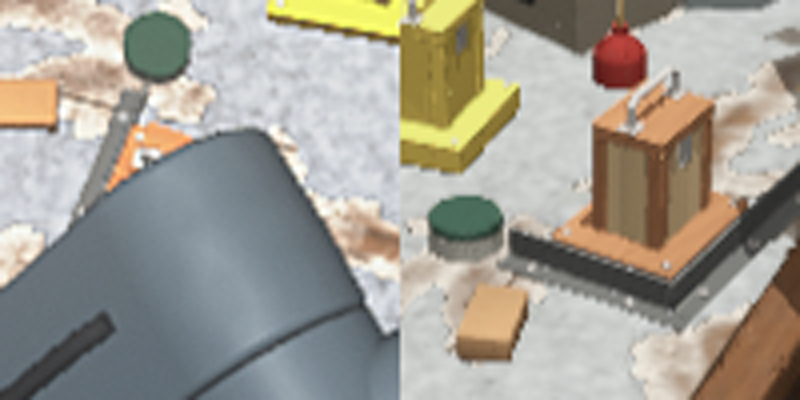

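It looks seated against both rails in the scene half (board's near corner at (668,278)). I'll quantify it from the scene view.

```bash
python3 - <<'E'
from h import *
O=np.array([.468,.0105]);c,s=np.cos(-.127),np.sin(-.127);S=np.array([[c,-s],[s,c]])
f=dict(np.load("scene1.npz"));hsv=cv2.cvtColor(f["img"],cv2.COLOR_BGR2HSV);X=cloud(f)
m=(hsv[...,0]>5)&(hsv[...,0]<20)&(hsv[...,1]>110)&(hsv[...,2]>150)&(abs(X[...,2]-.034)<.008)&(X[...,0]>.42)&(X[...,0]<.62)&(X[...,1]>-.2)&(X[...,1]<.04)
v,u=np.nonzero(m);p=(onplane(f,np.c_[u,v],.034)[:,:2]-O)@S*1000
r=cv2.minAreaRect(p.astype(np.float32));print(len(u),r,cv2.boxPoints(r).round(0).tolist())
q=lambda x,y:(220+(x-400)/4-.4,150+y/4-.4)
print(((onplane(f,[q(553,232),q(668,278),q(744,203)],.034)[:,:2]-O)@S*1000).round(1).tolist())
# board's lid of box: corners at z=.14
print(((onplane(f,[q(593,125),q(655,150),q(714,100)],.14)[:,:2]-O)@S*1000).round(1).tolist())
E
```

```text
309 ((61.995487213134766, -64.04817199707031), (135.87066650390625, 118.29261779785156), 89.1919174194336) [[2.0, -131.0], [120.0, -133.0], [122.0, 3.0], [4.0, 5.0]]
[[123.2, -3.8], [4.6, 5.1], [6.6, -131.8]]
[[93.3, -20.6], [29.1, -12.0], [29.1, -111.0]]
```

By this measure the left contact matches the rail, but the gap to the front rail reads about 2–5 mm, at the limit of the calibration. There's time for a light seating nudge from the far side, with the tool turned the other way to keep joint 6 in range.

```bash
sed -i 's/^T=.*/T=S@np.array([[-.978,0,-.208],[0,1,0],[.208,0,-.978]])/' go.py
python3 -m jog '0 0 0 2.1 0 -9.8; 0 0 0 2.1 0 -9.8; 0 0 0 2.1 0 -9.8; 0 0 0 2.1 0 -9.8; 0 0 0 2.1 0 -9.8; 0 0 0 2.1 0 -9.8; 0 0 0 2.1 0 -9.8; 0 0 0 2.1 0 -9.8'; python3 go.py 150 -72 225
```

```text
clock: 24.5
eef_pos: [0.4716, -0.4392, 0.2251]
tool_rot: [-0.423, -2.903, -0.044]
force: [-0.8, 0.2, -0.5]
opening: 0.0512
t 24.50 TCP stop mm [  60.5 -445.6  225.1] world [ 0.472 -0.439  0.225] F stop [-0.8  0.1 -0.5] open 0.051
tool axes in stop:
 [[-0.965  0.161 -0.205]
 [ 0.158  0.987  0.033]
 [ 0.208 -0.    -0.978]]
tool shift mm [-27.4 383.1  -5.8]
turn to left-push pose, tool deg [ 1.9  0.  -9.1]
```

```bash

python3 -m jog '0 0 0 1.9 0 -9.1; -12.6 53.4 -2.7 0 0 0; -12.6 53.4 -2.7 0 0 0; -12.6 53.4 -2.7 0 0 0; -12.6 53.4 -2.7 0 0 0; -12.6 53.4 -2.7 0 0 0; -12.6 53.4 -2.7 0 0 0; -12.6 53.4 -2.7 0 0 0'; python3 go.py 150 -72 225
```

```text
clock: 25.5
eef_pos: [0.6107, -0.0789, 0.2258]
tool_rot: [-0.194, -2.927, -0.021]
force: [1.3, -0.4, 0.3]
opening: 0.0512
t 25.50 TCP stop mm [152.9 -70.7 225.8] world [ 0.611 -0.079  0.226] F stop [ 1.3 -0.3  0.3] open 0.051
tool axes in stop:
 [[-0.978  0.006 -0.207]
 [ 0.005  1.     0.002]
 [ 0.207  0.001 -0.978]]
tool shift mm [ 2.6 -1.4  1.4]
turn to left-push pose, tool deg [ 0.1  0.  -0.3]
```

```bash

python3 -m jog '0 0 0 0 0 0; -9 0 42.4 0 0 0; -9 0 42.4 0 0 0; -9 0 42.4 0 0 0; -9 0 42.4 0 0 0; -9 0 42.4 0 0 0; 0 0 0 0 0 0; 0 0 0 0 0 0'; python3 go.py|head -1
python3 -m jog '3.4 0 0.72 0 0 0; 3.4 0 0.72 0 0 0; 3.4 0 0.72 0 0 0; 3.4 0 0.72 0 0 0; 1 0 0.2 0 0 0; 1 0 0.2 0 0 0; 0 0 0 0 0 0; 0 0 0 0 0 0'; python3 go.py|head -1
```

```text
clock: 26.5
eef_pos: [0.6111, -0.0815, 0.0104]
tool_rot: [-0.196, -2.928, -0.021]
force: [0.2, 0.1, 1.0]
opening: 0.0511
t 26.50 TCP stop mm [153.6 -73.1  10.4] world [ 0.611 -0.081  0.01 ] F stop [0.2 0.1 1. ] open 0.051
clock: 27.5
eef_pos: [0.5946, -0.0791, 0.0084]
tool_rot: [-0.196, -2.926, -0.021]
force: [0.3, 0.0, -0.1]
opening: 0.0513
t 27.50 TCP stop mm [137.  -72.8   8.4] world [ 0.595 -0.079  0.008] F stop [ 0.3  0.  -0.1] open 0.051
```

```bash

python3 -m jog '1 0 0.2 0 0 0; 1 0 0.2 0 0 0; 1 0 0.2 0 0 0; 1 0 0.2 0 0 0; 1 0 0.2 0 0 0; 0 0 0 0 0 0; 0 0 0 0 0 0; 0 0 0 0 0 0'; python3 go.py|head -1
python3 -m jog '1 0 0.2 0 0 0; 1 0 0.2 0 0 0; 1 0 0.2 0 0 0; 0 0 0 0 0 0; 0 0 0 0 0 0; 0 0 0 0 0 0; 0 0 0 0 0 0; 0 0 0 0 0 0'; python3 go.py|head -1
```

```text
clock: 28.5
eef_pos: [0.5904, -0.0785, 0.0086]
tool_rot: [-0.196, -2.928, -0.021]
force: [5.6, -0.8, -2.1]
opening: 0.0514
t 28.50 TCP stop mm [132.7 -72.8   8.6] world [ 0.59  -0.079  0.009] F stop [ 5.6 -0.1 -2.1] open 0.051
clock: 29.5
eef_pos: [0.5901, -0.0785, 0.0092]
tool_rot: [-0.196, -2.933, -0.021]
force: [19.5, -3.4, -6.2]
opening: 0.0511
t 29.50 TCP stop mm [132.4 -72.8   9.2] world [ 0.59  -0.079  0.009] F stop [19.7 -0.9 -6.2] open 0.051
```

20 N here with no motion, so it is solid against a stop. One small extra push, then retreat to where the top camera has a free view for a proper check.

```bash

python3 -m jog '0.8 0 0.17 0 0 0; 0.8 0 0.17 0 0 0; 0 0 0 0 0 0; 0 0 0 0 0 0; 0 0 0 0 0 0; 0 0 0 0 0 0; 0 0 0 0 0 0; 0 0 0 0 0 0'; python3 go.py|head -1
python3 -m jog '-4 0 -0.8 0 0 0; -16 0 -3.4 0 0 0; 2 0 -10 0 0 0; 9 0 -42 0 0 0; 9 0 -42 0 0 0; 9 0 -42 0 0 0; 9 0 -42 0 0 0; 9 0 -42 0 0 0'
python3 -m jog '10 -55 0 0 0 0; 10 -55 0 0 0 0; 10 -55 0 0 0 0; 10 -55 0 0 0 0; 10 -55 0 0 0 0; 10 -55 0 0 0 0; 20 -55 0 0 0 0; 20 -50 0 0 0 0';python3 go.py|head -1
```

```text
clock: 30.5
eef_pos: [0.59, -0.0785, 0.0096]
tool_rot: [-0.196, -2.936, -0.02]
force: [26.8, -4.7, -6.8]
opening: 0.0511
t 30.50 TCP stop mm [132.3 -72.8   9.6] world [ 0.59  -0.078  0.01 ] F stop [27.2 -1.2 -6.8] open 0.051
clock: 31.5
eef_pos: [0.6041, -0.0805, 0.2357]
tool_rot: [-0.196, -2.926, -0.021]
force: [0.7, 0.1, -0.5]
opening: 0.0512
clock: 32.5
eef_pos: [0.4484, -0.4999, 0.255]
tool_rot: [-0.196, -2.926, -0.021]
force: [1.1, -0.3, 0.7]
opening: 0.051
t 32.50 TCP stop mm [  45.2 -508.8  255. ] world [ 0.448 -0.5    0.255] F stop [ 1.2 -0.1  0.7] open 0.051
```

```bash

python3 -m jog '52 -4 11 0 0 0; 52 -4 11 0 0 0; 52 -4 11 0 0 0; 52 -4 11 0 0 0; 52 -4 11 0 0 0; 52 -4 11 0 0 0; 0 0 0 0 0 0; 0 0 0 0 0 0'
python3 - <<'E'
from rig import *
from h import *
f=grab_frame("top");f2=grab_frame("scene")
O=np.array([.468,.0105]);c,s=np.cos(-.127),np.sin(-.127);S=np.array([[c,-s],[s,c]])
for n,r,b in crate(f): print(n,r[1],"yaw rel",np.radians(r[2]-90)+.127,"ctr stop",(S.T@(np.array(r[0])/1000-O)*1000).round(1),((np.array(b)/1000-O)@S*1000).round(0).tolist())
a=f["img"][170:250,235:315];g=f2["img"][165:245,245:325]
cv2.imwrite("pics/t5.png",cv2.resize(np.hstack([a,g]),None,fx=5,fy=5,interpolation=cv2.INTER_CUBIC))
E
```

```text
clock: 33.5
eef_pos: [0.1606, -0.4844, 0.2569]
tool_rot: [-0.197, -2.927, -0.021]
force: [-0.1, -0.4, -0.4]
opening: 0.0514
453 (137.42428588867188, 116.16824340820312) yaw rel -0.004424869266538345 ctr stop [ 61.5 -71.5] [[3.0, -140.0], [119.0, -141.0], [119.0, -3.0], [3.0, -2.0]]
```

View pics/t5.png

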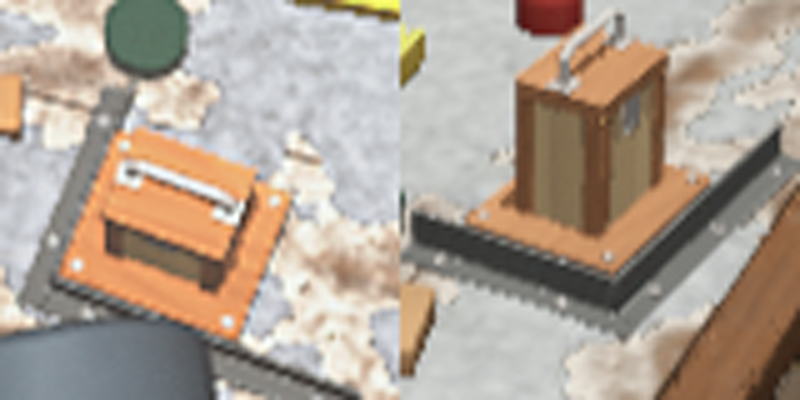

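Both views show the crate flush in the corner. Its centre is at (61.5, −71.5) mm in the stop frame, square to 0.004 rad, and the tin, can and sanding block are where they were. Handing in.

```bash
python3 -c "
from rig import *
print(finish_job())"
```

```text
the job is handed in; nothing more can be done
None
```

I pushed the crate into the corner stop and handed the job in after about 34 s; no verdict was reported. I pushed low on its base, first towards the robot onto the front rail, then left along it to the left rail. A last light push from the far side seated it on the front rail.

**Last checks:**
- **Position:** the crate's centre measured (61.5, −71.5) mm in the stop frame against a target of (60, −70), square to about 0.004 rad. It stood upright in both views.
- **Contact:** it stopped solidly against both rails, at about 31 N on the left rail and 27 N on the front rail. The last push brought no further movement.
- **Bystanders:** none was seen to have moved. I judged this by eye and did not measure it, and the last close-up did not show the card box, tape roll or steel bush.

**What went wrong or disagreed:**
- **Joint 6:** on the first turn to the right side I had its direction wrong. It ran to the end of its range (3.141 read, limit 3.14) and the arm drifted about 0.28 m at 0.23 m height. It touched nothing, and I turned the other way.
- **Front gap:** before the last push, the scene camera read a gap of 2 to 5 mm at the front rail. The tool stopped about 2.5 mm farther out there than on the first push. The top view afterwards showed a gap of 1.5 to 3 mm, within the calibration error.

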